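# Load the tape dispenser's spindle

### The job

Load the bench tape dispenser: slide the wide tan roll onto its spindle first, right up onto the thick part against the sprung brake disc, then the narrow blue roll, then press the red end cap on against the spring until the catch snaps up in front of it and keeps the whole stack on. Feel your way and never force anything hard against the dispenser, drop nothing on it, and do not disturb the bottle, the jar and the tape measure nearby.

Things in the scene. Friction and masses are not known exactly. Their poses are not given: they have to be found in the camera images.
- dispenser: Grey steel bench tape dispenser, screwed down. Origin: underside of its base plate (150 mm along x, y -70 to +90 mm). An upright near its +y end (56 mm wide, 143 mm high) carries an aluminium spindle that runs level towards the dispenser's -y, axis at x = 0, z = 115 mm. A cutter bar stands in front (x -60 to -80 mm, 55 mm high). 
- spindle_root (a point): Where the spindle's axis leaves the upright's face (dispenser y = +55 mm). Lengths s run from here to the free end. The spindle is clamped further out or in by up to 16 mm: every s holds only to +-16 mm, one shift for all, not measured. Spindle 26 mm thick to s = 46, coned to 20 mm at s = 49, 20 mm to s = 107, tapered nose to s = 119.
- spindle_end (a point): Middle of the spindle's nose if clamped at mid setting (s = 119; really within 16 mm along the axis). At the other end of the spindle a 44 mm brake disc with a cork face slides on the thick part, its face at s = 28 when free. Its spring pushes it outwards with 4 N, 0.9 N more for each mm pressed in; it goes solid at 6 mm.
- catch (a joint): Small brass spring flap on top of the thin part, hinged at s = 107, square end at s = 89, standing 4 mm proud. 0 rad up, 0.24 flush. Parts pushed on ride over it (1 to 3 N); it snaps up when they have passed and stops them coming back. The full stack (25 + 19 + 20 mm) is behind it only with the brake disc pressed in by 3 mm or more.
- wide_roll: Tan roll of tape on a card core, 58 mm diameter, 25 mm wide, hole 29 mm, 0.1 kg. Origin at its centre, its y axis along the hole. Stands on edge on the roll stand.
- narrow_roll: Dark blue roll of tape on a white core, 54 mm diameter, 19 mm wide, hole 23 mm, 0.07 kg. Origin at its centre, y axis along the hole. Stands on edge on the roll stand.
- end_cap: Red ribbed ring-shaped end cap, 44 mm diameter, 20 mm wide, hole 23 mm right through, 0.04 kg, either way round. Origin at its centre, y axis along the hole. Stands on edge on the roll stand. Pressing it home behind the catch takes about 8 to 12 N; over 15 N is forcing it.
- roll_stand: Wooden stand, fixed: two level 8 mm dowels along its y axis, 26 mm apart, centres 48 mm high, between end blocks 60 mm wide and 50 mm high at y = -106 and +106 mm. Origin under its middle. The three parts stand on the dowels about 65 mm apart in any order, holes along its y, centres 70 to 79 mm above the bench.
- glue_bottle: White and blue glue bottle with a red spout, 43 mm diameter, 128 mm high; leave it alone. Origin underneath.
- calcium_jar: Small clear jar with a green label and black lid, 40 mm diameter, 105 mm high; leave it alone. Origin underneath.
- tape_measure: Yellow and black tape measure, 67 x 79 x 33 mm; leave it alone. Origin underneath.
Things that resemble listed ones, but are neither listed nor needed, are in the scene too. Of the things like the narrow_roll, leave any that is yellow; of the rest the smaller one is meant.

How it is judged:
On the way, in this order (a step that is already met when the one before it is completed fails the run):
1. the wide roll sits level on the spindle's thick part, let go, the catch up behind it (x of wide_roll in the frame of dispenser between -0.003 and 0.003 m and z of wide_roll in the frame of dispenser between 0.1115 and 0.118 m and y of wide_roll in the frame of dispenser above -0.005 m and angle between the y axis of wide_roll and the y axis of dispenser, either way round below 0.1 rad and contact force between the fingers and wide_roll below 0.3 N and value of joint catch below 0.06 rad), for 0.2 s.
2. the narrow roll hangs on the spindle behind the catch, let go, the wide roll still in place (x of narrow_roll in the frame of dispenser between -0.003 and 0.003 m and z of narrow_roll in the frame of dispenser between 0.1115 and 0.118 m and y of narrow_roll in the frame of dispenser above -0.043 m and angle between the y axis of each of narrow_roll, wide_roll and the y axis of dispenser, either way round below 0.1 rad and x of wide_roll in the frame of dispenser between -0.003 and 0.003 m and z of wide_roll in the frame of dispenser between 0.1115 and 0.118 m and y of wide_roll in the frame of dispenser above -0.005 m and contact force between the fingers and narrow_roll below 0.3 N and value of joint catch below 0.06 rad), for 0.2 s.
At the end, for the whole second after the job is handed in: Wide roll, narrow roll and end cap are on the spindle in that order, square and within 3 mm of its axis (3.5 mm in height), touching face to face (gaps under 2.5 mm), at rest, with the catch up (under 0.06 rad) in front of the cap (x of wide_roll in the frame of dispenser between -0.003 and 0.003 m and z of wide_roll in the frame of dispenser between 0.1115 and 0.118 m and y of wide_roll in the frame of dispenser above -0.005 m and angle between the y axis of each of wide_roll, narrow_roll, end_cap and the y axis of dispenser, either way round below 0.1 rad and x of narrow_roll in the frame of dispenser between -0.003 and 0.003 m and z of narrow_roll in the frame of dispenser between 0.1115 and 0.118 m and y of narrow_roll in the frame of dispenser above -0.025 m and x of end_cap in the frame of dispenser between -0.003 and 0.003 m and z of end_cap in the frame of dispenser between 0.1115 and 0.118 m and y of end_cap in the frame of dispenser above -0.043 m and value of joint catch below 0.06 rad and distance between wide_roll and narrow_roll below 0.0245 m and distance between narrow_roll and end_cap below 0.022 m and distance between wide_roll and end_cap above 0.038 m and linear speed of each of wide_roll, narrow_roll, end_cap below 0.01 m/s).
It fails at once if anything presses on the dispenser with more than 25 N (contact force between dispenser and anything else above 25 N).
It fails at once if the glue bottle, the jar or the tape measure is shifted by more than 30 mm (distance of any of glue_bottle, calcium_jar, tape_measure from where it was at the start of the episode above 0.03 m).
It also fails if it takes over 72 s, if anything falls off the work surface, if the arm or the gripper's body presses on something with over 40 N, if the wrist force passes 120 N, or if a joint passes its speed limit or range.

### The arm

A 6-joint arm with a two-finger parallel gripper is mounted at the origin on a cart in front of the work surface, level with it; the furniture and walls round the work are solid. World frame = base frame: x ahead of the robot, y to its left, z up, the work surface at z = 0. Lengths are in m, angles in rad, forces in N, time in s.
With the tool pointing down it reaches from about 0.325 to 0.9 m from the base axis. Payload 6.1 kg.
Tool frame: the origin (TCP) lies on the centre line of the jaws, within the pads' length; the fingertips stand 11 mm ahead of it and the grasp point (between the pads) lies 8 mm behind it; z points along the fingers, y is the line along which they close (so a half turn about z gives the same grasp; the last joint's range is limited). The gripper opens to 87 mm and grips with 3 to 60 N. Pads are 19 mm wide; open, the fingers measure 117 mm over their backs; the gripper's body (75 mm by 190 mm) begins 51 mm behind the grasp point.
Start: joints at [-1.272, 0.22, 1.526, -0, 1.395, -0.126], TCP at [0.258, -0.569, 0.234] pointing down, gripper open.
Joint ranges: [-2.98, 2.98], [-0.91, 2.08], [0.09, 2.57], [-1.24, 4.39], [0.2, 2.65], [-2.68, 2.68]. Speed limits (rad/s): [2.57, 2.57, 3.01, 3.14, 3.14, 3.14].

### API

Orientations are given as a unit quaternion [x, y, z, w].
In Python, from workcell import arm gives the robot as it stands. The module is installed in compiled form; this text tells all that it offers. Calls block until the motion is done:
- arm.move_ptp(position, orientation): joint-space move of the TCP to a pose.
- arm.line_to(position, rot=None, vel=0.15, contact_N=None): straight line of the TCP; rot=None keeps the orientation; vel is the mean speed in m/s. With contact_N (N) it stops when the force on the tool has changed by that much, and returns True; else False.
- arm.goto_joints(angles): joint-space move.
- arm.command_gripper(opening, grip_force=None): opening from 0.0 (shut) to 1.0 (fully open); grip_force is the grip in N (None keeps the last); returns when the fingers have stopped.
- arm.wait(seconds).
- arm.solve_ik(position, orientation): joint angles nearest the present ones, or None.
- arm.observe(): the state.
- arm.read_camera(name): name is "scene" or "top" or "wrist"; returns a dict with "pixels" (480x640x3 uint8, blue, green, red), "depth" (480x640 float32, m along the optical axis (not along the pixel's ray), 0 where there is no reading), "intrinsics" (3x3 intrinsics, pixels), "R" (3x3) and "t" (3): a world point X has camera coordinates R X + t. Camera axes: x right, y down, z forward; pixel columns grow to the right and rows downward; lengths in m; the calibration is good to about 2 mm. A picture is of the moment at which its call begins.
A pose or a line that the arm cannot do raises arm.Unreachable and nothing moves.
- arm.sign_off(): hands the job in; it is judged then, once.
Trained networks look in a picture, given as the dict that the camera call returned (one of the last four; its "shot" number tells which), for a name from the list of things; names that differ only in an ending like _2 or _b are one class to them, and where a whole thing is asked for, a point or a joint stands for the part that bears it (a point fixed in the world has none). Each returns a list of dicts, best first, with "score" (0 to 1); they miss things now and then, are a little off and sometimes report something else, mostly with a low value. They report only what shows in the picture. A call takes as long as a camera call. They do not tell look-alikes from the thing itself.
- arm.spot_in(target, picture): "point" ([column, row] as shares, 0 to 1, of the picture: columns of its width, rows of its height, amid what is visible of it).
- arm.pinpoint(target, picture): "point" ([column, row] as shares, 0 to 1, of the picture: columns of its width, rows of its height: a listed point, or the origin of a listed thing).
The state is a dict: "time": time; "q": joint angles; "qd": joint speeds; "tau": joint torques, N m; "tcp_pos": TCP position; "tool_rot": TCP orientation; "contact_force": force on the tool from outside, world axes, zero at the start; "torque": the same for the moment, N m; "finger_gap": opening from 0.0 (shut) to 1.0 (fully open); "grip_force": force on a finger pad.
Only numpy, scipy, OpenCV 4.12 (cv2) and the standard library are available. Lean on these libraries where they do the work, as an engineer would, in place of code of your own. Each camera call takes 0.05 s, during which the arm holds its last target. There are 200 camera calls.

## Working session

There is one attempt and no reset: what is moved stays moved. The work goes in short steps, each a Python script; the robot and the scene stay as the last script left them, time stands still between calls to the robot, and variables do not carry over. Pictures are saved under pics/ and viewed, at most 10 in all, crops included, and the job is handed in when it is done.

```bash
mkdir -p pics; cat > h.py <<'E'
import numpy as np, cv2
from workcell import arm
from scipy.spatial.transform import Rotation as R
def world(p,u,v,d):
    K=p["intrinsics"]; c=np.array([(u-K[0,2])/K[0,0]*d,(v-K[1,2])/K[1,1]*d,d])
    return np.array(p["R"]).T@(c-np.array(p["t"]))
def cloud(p):
    d=p["depth"]; K=p["intrinsics"]; v,u=np.mgrid[0:480,0:640]
    c=np.stack([(u-K[0,2])/K[0,0]*d,(v-K[1,2])/K[1,1]*d,d],-1)
    w=(c-np.array(p["t"]))@np.array(p["R"]); w[d==0]=np.nan
    return w
E
python3 - <<'E'
from h import *
s=arm.observe(); print(s["time"],s["tcp_pos"],s["tool_rot"],s["contact_force"])
for n in ("scene","top"):
    p=arm.read_camera(n); cv2.imwrite(f"pics/{n}0.png",p["pixels"]); np.savez(f"{n}0.npz",**{k:p[k] for k in("pixels","depth","intrinsics","R","t")})
    w=cloud(p)
    print(n, "cam at",-np.array(p["R"]).T@p["t"])
    for t in ("dispenser","spindle_root","spindle_end","wide_roll","narrow_roll","end_cap","roll_stand","glue_bottle","calcium_jar","tape_measure"):
        for r in arm.pinpoint(t,p)[:3]:
            u,v=r["point"][0]*640,r["point"][1]*480
            i,j=min(int(v),479),min(int(u),639)
            print(t,round(r["score"],2),round(u),round(v),w[i,j].round(3))
print(arm.observe()["time"])
E
```

```text
0.0 [ 0.25740996 -0.56888926  0.23243954] [ 9.77527185e-01  2.10807213e-01 -8.36251095e-05 -9.56003419e-04] [ 0.86630666  0.06593258 -0.51921397]
scene cam at [0.01844497 0.69320873 0.90346145]
dispenser 0.95 251 388 [0.547 0.175 0.006]
spindle_root 0.87 229 363 [0.535 0.234 0.139]
spindle_end 0.57 264 325 [nan nan nan]
wide_roll 0.66 345 269 [ 0.546 -0.142  0.091]
narrow_roll 0.97 365 260 [ 0.547 -0.221  0.069]
narrow_roll 0.96 300 314 [ 0.594 -0.042  0.005]
narrow_roll 0.66 329 261 [ 0.641 -0.218  0.019]
end_cap 0.57 384 244 [ 0.526 -0.272  0.091]
end_cap 0.25 362 284 [ 0.534 -0.194  0.021]
roll_stand 0.86 364 282 [ 0.536 -0.206  0.015]
glue_bottle 0.86 255 291 [ 0.712 -0.029  0.019]
calcium_jar 0.77 301 246 [ 0.729 -0.217  0.025]
tape_measure 0.91 394 230 [ 0.578 -0.413  0.027]
top cam at [ 0.50702662 -0.10955819  1.32781297]
dispenser 0.59 219 273 [0.544 0.167 0.006]
spindle_root 0.73 189 274 [0.537 0.216 0.123]
spindle_end 0.88 234 265 [0.565 0.124 0.01 ]
wide_roll 0.59 341 268 [ 0.545 -0.157  0.11 ]
narrow_roll 0.84 369 228 [ 0.656 -0.242  0.002]
narrow_roll 0.6 362 267 [ 0.547 -0.213  0.092]
narrow_roll 0.55 294 256 [ 0.586 -0.034  0.001]
end_cap 0.69 389 270 [ 0.539 -0.281  0.09 ]
roll_stand 0.75 365 271 [ 0.537 -0.217  0.103]
roll_stand 0.74 342 271 [ 0.538 -0.159  0.106]
glue_bottle 0.56 290 205 [ 0.713 -0.03   0.08 ]
calcium_jar 0.64 371 196 [ 0.726 -0.239  0.105]
calcium_jar 0.46 446 250 [ 0.593 -0.442  0.035]
calcium_jar 0.42 289 204 [ 0.713 -0.03   0.08 ]
tape_measure 0.79 446 250 [ 0.591 -0.443  0.031]
1.1
```

```bash
python3 - <<'E'
import cv2
for n,(x0,y0,x1,y1) in (("scene",(170,190,450,430)),("top",(120,170,480,340))):
    i=cv2.imread(f"pics/{n}0.png")[y0:y1,x0:x1]; f=min(800/(x1-x0),600/(y1-y0))
    cv2.imwrite(f"pics/{n}0c.png",cv2.resize(i,None,fx=f,fy=f,interpolation=2)); print(f)
E
```

```text
2.5
2.2222222222222223
```

View pics/scene0c.png

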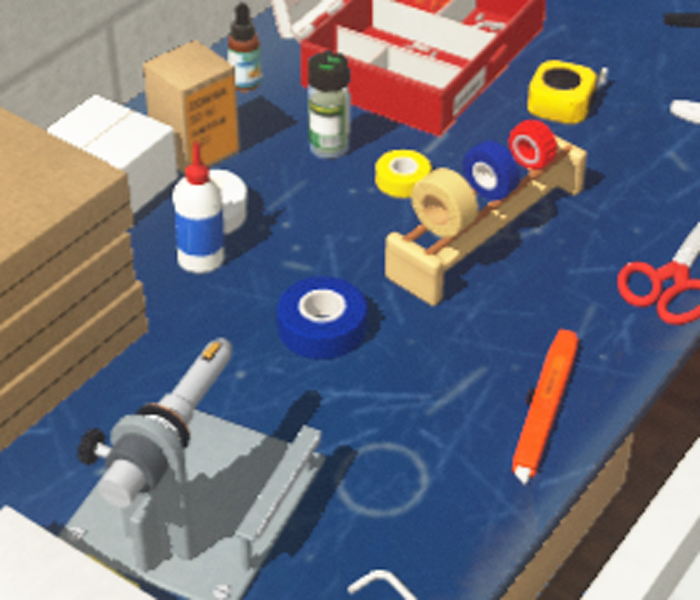

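View pics/top0c.png

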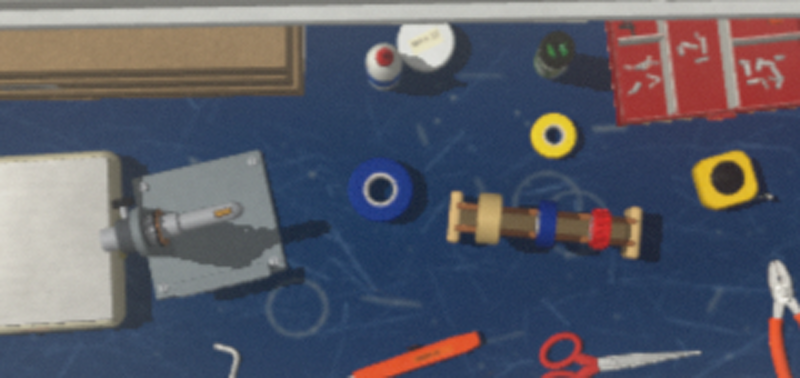

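The scene view (2.5× crop from 170,190) shows the spindle running from the upright at crop (130,470) to its nose at (225,345), with the catch at (212,348). On the stand are tan (443,200), blue (487,170) and red (532,143). The big blue roll on the bench (322,315) and the yellow roll (403,172) are decoys. Next I fit the spindle axis, the stand axis and the part positions from the saved clouds.

```bash
python3 - <<'E'
from h import *
np.set_printoptions(suppress=True,precision=4)
for n in ("top","scene"):
    p=dict(np.load(f"{n}0.npz")); w=cloud(p).reshape(-1,3); px=p["pixels"].reshape(-1,3).astype(int)
    ok=np.isfinite(w[:,0]); w=w[ok]; px=px[ok]; x,y,z=w.T
    hsv=cv2.cvtColor(px[:,None].astype(np.uint8),cv2.COLOR_BGR2HSV)[:,0].astype(int)
    print("==",n,"bench z",np.median(z[(abs(x-.45)<.03)&(abs(y+.1)<.1)]))
    m=(z>.1)&(z<.145)&(x>.48)&(x<.64)&(y<.22)&(y>.02); q=w[m]; print("spindle",len(q),q.min(0),q.max(0))
    for lo in np.arange(.05,.22,.015):
        a=q[(q[:,1]>=lo)&(q[:,1]<lo+.015)]
        if len(a): print(round(lo,3),len(a),"x",a[:,0].min(),a[:,0].max(),"zmax",a[:,2].max(), "top x", a[a[:,2]>a[:,2].max()-.003][:,0].mean())
    m=(z<.012)&(z>.003)&(x>.44)&(x<.66)&(y>.04)&(y<.26)
    m&=(abs(px.max(1)-px.min(1))<40)&(px.min(1)>90)
    q=w[m].astype(np.float32)
    if len(q)>50: print("plate",len(q),cv2.minAreaRect(q[:,:2]), np.median(q[:,2]))
    m=(y>.2)&(x>.4)&(x<.7)&(z>.03); 
    if m.sum(): print("left slab z", np.percentile(z[m&(y>.26)],[5,50,95]), "y min",w[m&(y>.2)].min(0))
    st=(x>.49)&(x<.6)&(y<-.08)&(y>-.36)
    for nm,c in (("tan",(hsv[:,0]>10)&(hsv[:,0]<28)&(z>.085)),("blue",(hsv[:,0]>105)&(hsv[:,0]<130)&(hsv[:,1]>120)&(z>.06)),("red",((hsv[:,0]<6)|(hsv[:,0]>174))&(hsv[:,1]>150)&(z>.06))):
        q=w[st&c]; 
        if len(q): print(nm,len(q),q.min(0),q.max(0),"med",np.median(q,0), "top",q[q[:,2]>q[:,2].max()-.006].mean(0))
    q=w[st&(z>.04)&(z<.056)&((hsv[:,0]<25))]; 
    if len(q)>9: print("stand",cv2.minAreaRect(q[:,:2].astype(np.float32)))
E
```

```text
== top bench z 0.0008206442266976322
spindle 433 [0.5129 0.1179 0.1004] [0.5678 0.2199 0.1415]
0.11 18 x 0.5528116240298305 0.567565621310956 zmax 0.12876004326872736 top x 0.5598212872936355
0.125 52 x 0.5481408537879017 0.5677883483583511 zmax 0.13274362417726404 top x 0.5594414892784904
0.14 52 x 0.5457918658243437 0.5656807467291083 zmax 0.13229408964591025 top x 0.5571197044664136
0.155 51 x 0.5412370601329495 0.5632561115250829 zmax 0.12799781986711312 top x 0.5540598597761232
0.17 52 x 0.5367135978913021 0.5588776512046617 zmax 0.1308650648224142 top x 0.5498064788694534
0.185 68 x 0.5321412615911524 0.5589798758103313 zmax 0.13199841816842847 top x 0.5467848326117135
0.2 97 x 0.5224255265644611 0.5617817710256363 zmax 0.14146370282885495 top x 0.5379692785718904
0.215 43 x 0.5129152606178601 0.5617375511172539 zmax 0.13662120543218786 top x 0.5189615370033683Traceback (most recent call last):
  File "<stdin>", line 15, in <module>
cv2.error: OpenCV(4.12.0) /io/opencv/modules/imgproc/src/convhull.cpp:143: error: (-215:Assertion failed) total >= 0 && (depth == CV_32F || depth == CV_32S) in function 'convexHull'
```

```bash
python3 - <<'E'
from h import *
np.set_printoptions(suppress=True,precision=4)
for n in ("top","scene"):
    p=dict(np.load(f"{n}0.npz")); w=cloud(p).reshape(-1,3); px=p["pixels"].reshape(-1,3)
    ok=np.isfinite(w[:,0]); w=w[ok]; px=px[ok]; x,y,z=w.T
    hsv=cv2.cvtColor(np.ascontiguousarray(px[:,None]),cv2.COLOR_BGR2HSV)[:,0].astype(int)
    rect=lambda q: cv2.minAreaRect(np.ascontiguousarray(q[:,:2],dtype=np.float32)) if len(q)>9 else None
    print("==",n)
    q=w[(z<.014)&(z>.003)&(x>.44)&(x<.66)&(y>.04)&(y<.26)&(hsv[:,1]<60)]
    print("plate",len(q),rect(q),q.min(0),q.max(0))
    if n=="scene":
        q=w[(z>.105)&(z<.13)&(x>.5)&(x<.62)&(y<.2)&(y>.05)]
        print("spindle",len(q),q.min(0),q.max(0))
    q=w[(y>.19)&(x>.4)&(x<.7)]
    for lo in (.2,.22,.24,.26,.3):
        a=q[(q[:,1]>lo)&(q[:,1]<lo+.02)]; print("y",lo,"z pct",np.percentile(a[:,2],[5,50,95,100]) if len(a) else None)
    st=(x>.49)&(x<.6)&(y<-.08)&(y>-.36)
    for nm,c in (("tan",(hsv[:,0]>10)&(hsv[:,0]<28)&(z>.07)),("blue",(hsv[:,0]>105)&(hsv[:,0]<130)&(hsv[:,1]>120)&(z>.06)),("red",((hsv[:,0]<6)|(hsv[:,0]>174))&(hsv[:,1]>150)&(z>.06))):
        q=w[st&c]
        if len(q): print(nm,len(q),q.min(0),q.max(0),"med",np.median(q,0), "top",q[q[:,2]>q[:,2].max()-.006].mean(0))
    q=w[st&(z>.035)&(z<.058)&(hsv[:,0]<28)&(hsv[:,1]>50)]; print("stand",len(q),rect(q),q.min(0),q.max(0))
E
```

```text
== top
plate 2359 ((0.5467202067375183, 0.1790476143360138), (0.15540440380573273, 0.1608763188123703), 10.95906925201416) [0.46   0.0872 0.003 ] [0.6354 0.2597 0.014 ]
y 0.2 z pct [-0.0012  0.7936  0.837   0.8485]
y 0.22 z pct [-0.0025  0.0073  0.7935  0.8256]
y 0.24 z pct [-0.0026  0.0035  0.1342  0.7936]
y 0.26 z pct [-0.0036  0.0017  0.1233  0.1331]
y 0.3 z pct [-0.002   0.0463  0.0517  0.0557]
tan 235 [ 0.5182 -0.2119  0.0702] [ 0.5742 -0.1416  0.112 ] med [ 0.5456 -0.1556  0.1028] top [ 0.5474 -0.1554  0.1083]
blue 154 [ 0.5145 -0.2308  0.0764] [ 0.5654 -0.2101  0.1088] med [ 0.5394 -0.2216  0.0984] top [ 0.5399 -0.2205  0.1045]
red 135 [ 0.5109 -0.2952  0.0666] [ 0.5543 -0.2718  0.0985] med [ 0.5333 -0.2837  0.0901] top [ 0.533  -0.284   0.0949]
stand 504 ((0.5394802093505859, -0.2234695851802826), (0.2258312851190567, 0.05820806697010994), 84.03986358642578) [ 0.4998 -0.3377  0.0352] [ 0.5795 -0.1091  0.0577]
== scene
plate 2957 ((0.5501006245613098, 0.18222279846668243), (0.15109741687774658, 0.16172796487808228), 12.360931396484375) [0.4613 0.0886 0.003 ] [0.6232 0.26   0.0139]
spindle 375 [0.5331 0.1191 0.1093] [0.5688 0.1998 0.1299]
y 0.2 z pct [-0.0025  0.0022  0.1303  0.1377]
y 0.22 z pct [-0.002   0.0077  0.1366  0.1449]
y 0.24 z pct [-0.0025  0.0052  0.1301  0.1379]
y 0.26 z pct [-0.0028  0.0012  0.126   0.1302]
y 0.3 z pct [-0.0015  0.0462  0.0495  0.0523]
tan 411 [ 0.5177 -0.2219  0.0701] [ 0.5771 -0.1358  0.1093] med [ 0.5391 -0.1471  0.0937] top [ 0.5467 -0.1528  0.1053]
blue 279 [ 0.5133 -0.2302  0.0614] [ 0.5692 -0.2051  0.1045] med [ 0.5325 -0.2131  0.0904] top [ 0.5394 -0.2182  0.1011]
red 197 [ 0.5111 -0.2937  0.0601] [ 0.5582 -0.2675  0.0956] med [ 0.5288 -0.278   0.0827] top [ 0.5331 -0.2799  0.0919]
stand 522 ((0.5316053628921509, -0.21892786026000977), (0.23164910078048706, 0.060430463403463364), 78.9022216796875) [ 0.4995 -0.3384  0.035 ] [ 0.5821 -0.1037  0.0579]
```

```bash
cat >> h.py <<'E'
def quat(a): return [np.cos(a/2),np.sin(a/2),0,0]
def T(): return arm.observe()["time"]
def pos(): return np.array(arm.observe()["tcp_pos"])
def F(): return np.array(arm.observe()["contact_force"])
np.set_printoptions(suppress=True,precision=4)
E
python3 - <<'E'
from h import *
th=.24; out=np.array([np.sin(th),-np.cos(th),0]); side=np.array([np.cos(th),np.sin(th),0])
tip=np.array([.563,.118,.115])
c=tip-22*.001*out
for a in (np.pi/2+th,-np.pi/2+th): 
    q=arm.solve_ik([c[0],c[1],.20],quat(a)); print(a,None if q is None else np.round(q,2))
for a in (np.pi/2-.111,-np.pi/2-.111): 
    q=arm.solve_ik([.547,-.154,.15],quat(a)); print(a,None if q is None else np.round(q,2))
cands=[a for a in (np.pi/2+th,-np.pi/2+th) if arm.solve_ik([c[0],c[1],.2],quat(a)) is not None]
a=min(cands,key=lambda a:abs(arm.solve_ik([c[0],c[1],.2],quat(a))[5])); print("use",a)
arm.move_ptp([c[0],c[1],.19],quat(a)); print(T(),pos(),F())
arm.command_gripper(.48); print(T(),arm.observe()["finger_gap"])
if arm.line_to([c[0],c[1],.117],vel=.08,contact_N=2): print("HIT descending",pos(),F()); raise SystemExit
res=[]
for d in (.022,.060):
    c=tip-d*out; c[2]=.117
    if arm.line_to(c,vel=.08,contact_N=2): print("hit moving",pos(),F()); break
    for sg in (1,-1):
        hit=arm.line_to(c+sg*.016*side,vel=.03,contact_N=2); p=pos(); print(d,sg,hit,p,F(),"side off",(p-tip)@side,T()); res.append(p)
        arm.line_to(c,vel=.1)
print(T())
E
```

```text
1.8107963267948965 [ 0.11  0.13  1.7  -0.    1.32 -0.13]
-1.3307963267948966 None
1.4597963267948966 [-0.41  0.16  1.76 -0.    1.22 -0.3 ]
-1.6817963267948965 None
use 1.8107963267948965
3.8167 [0.5581 0.1386 0.1901] [ 0.6564 -0.2534 -0.2598]
4.8167 0.48135568690822855
0.022 1 True [0.5693 0.1422 0.1163] [-0.3915  0.8009  0.2037] side off 0.011899600593425505 6.575
0.022 -1 True [0.5484 0.1371 0.117 ] [2.8507 0.833  1.3896] side off -0.009641060198331358 7.25
0.06 1 True [0.5613 0.179  0.1163] [-0.228   0.7502  0.3244] side off 0.012869145297403461 8.6
0.06 -1 True [0.5404 0.1742 0.117 ] [3.343  1.1168 1.4759] side off -0.00861006488438925 9.2667
9.5167
```

The touch probes agree with each other: side offsets of 1.1 and 2.1 mm, giving a yaw of about 0.214, which matches the plate fit. I'll look at the stand with the wrist camera, then grasp the wide roll.

```bash
python3 - <<'E'
from h import *
p0=pos(); arm.line_to([p0[0],p0[1],.19],vel=.25)
arm.command_gripper(1.0)
sa=-.111; sy=np.array([-np.sin(sa),np.cos(sa)]); 
arm.move_ptp([.540,-.215,.25],quat(np.pi/2+sa)); print(T(),pos(),arm.observe()["finger_gap"])
p=arm.read_camera("wrist"); cv2.imwrite("pics/wrist1.png",p["pixels"]); np.savez("wrist1.npz",**{k:p[k] for k in("pixels","depth","intrinsics","R","t")})
w=cloud(p).reshape(-1,3); px=p["pixels"].reshape(-1,3); ok=np.isfinite(w[:,0]); w=w[ok]; px=px[ok]
hsv=cv2.cvtColor(np.ascontiguousarray(px[:,None]),cv2.COLOR_BGR2HSV)[:,0].astype(int); x,y,z=w.T
st=(x>.49)&(x<.6)&(y<-.08)&(y>-.36)
for nm,c in (("tan",(hsv[:,0]>10)&(hsv[:,0]<28)&(z>.085)),("blue",(hsv[:,0]>105)&(hsv[:,0]<130)&(hsv[:,1]>120)&(z>.08)),("red",((hsv[:,0]<6)|(hsv[:,0]>174))&(hsv[:,1]>150)&(z>.07))):
    q=w[st&c]
    if len(q)<20: print(nm,len(q)); continue
    rel=q[:,:2]-[.54,-.215]; l=rel@sy; t=rel@[np.cos(sa),np.sin(sa)]
    k=q[:,2]>np.percentile(q[:,2],98)-.004
    print(nm,len(q),"along",np.percentile(l[k],[2,50,98]),"top across",t[k].mean(),"x ext",np.percentile(t,[2,98]),"zmax",q[:,2].max(),"xy",q[k].mean(0))
E
```

```text
12.425 [ 0.5402 -0.2139  0.2497] 0.9994352368085965
tan 10032 along [0.0238 0.0246 0.0265] top across 0.025258024093726315 x ext [-0.0489  0.0556] zmax 0.34132249212754356 xy [ 0.5678 -0.1932  0.337 ]
blue 1570 along [0.0256 0.0261 0.0267] top across -0.0009547855617268115 x ext [-0.0245  0.0427] zmax 0.32437210230814945 xy [ 0.5419 -0.1889  0.3229]
red 338 along [0.0183 0.0189 0.0199] top across 0.025316242760825686 x ext [-0.0207  0.0476] zmax 0.3506845848439797 xy [ 0.5673 -0.1989  0.3498]
```

View pics/wrist1.png

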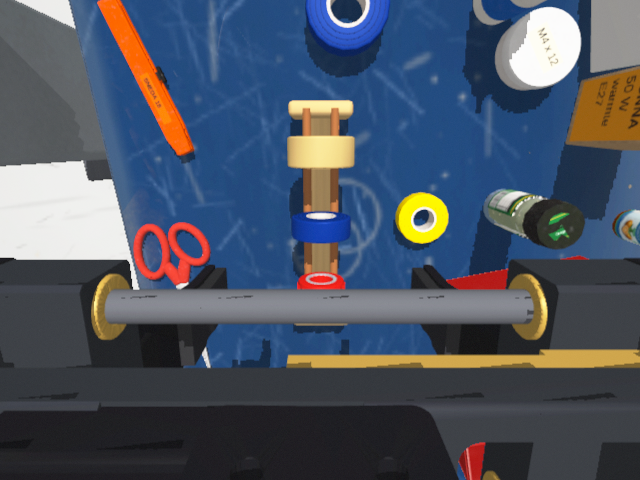

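The wrist view shows the stand upright in the middle of the picture: tan at (321,151), blue at (321,227) and red at (321,283), the last partly hidden by the gripper. I'll re-run the analysis without the gripper pixels.

```bash
python3 - <<'E'
from h import *
p=dict(np.load("wrist1.npz")); W=cloud(p); px=p["pixels"]; hsv=cv2.cvtColor(px,cv2.COLOR_BGR2HSV).astype(int)
sa=-.111; sy=np.array([-np.sin(sa),np.cos(sa)])
H,S=hsv[...,0],hsv[...,1]; z=W[...,2]; x=W[...,0]; y=W[...,1]
st=(x>.49)&(x<.6)&(y<-.08)&(y>-.36)&(z<.12)
for nm,c in (("tan",(H>10)&(H<28)&(z>.085)&(y>-.19)),("blue",(H>105)&(H<130)&(S>120)&(z>.08)),("red",((H<6)|(H>174))&(S>150)&(z>.07))):
    q=W[st&c]; rel=q[:,:2]-[.54,-.215]; l=rel@sy; t=rel@[np.cos(sa),np.sin(sa)]
    k=q[:,2]>q[:,2].max()-.004
    print(nm,len(q),"along",np.percentile(l[k],[2,50,98]),"across top",t[k].mean(),"across",t.min(),t.max(),"zmax",q[:,2].max())
    for f in (.25,): 
        e=np.percentile(l[k],50); print("   centre", np.array([.54,-.215])+sy*(np.percentile(l[k],2)+np.percentile(l[k],98))/2+np.array([np.cos(sa),np.sin(sa)])*t[k].mean())
E
```

```text
tan 2084 along [0.0484 0.0604 0.0718] across top 0.00022328561516483171 across -0.026914714759887534 0.027849156678219838 zmax 0.10699700037576414
   centre [ 0.5469 -0.1553]
blue 1350 along [-0.0142 -0.0055  0.0029] across top 0.0004788162200492537 across -0.024800395788494006 0.02622661482113481 zmax 0.10228477035471654
   centre [ 0.5399 -0.2206]
red 295 along [-0.061  -0.0596 -0.0588] across top 0.0003660081468635291 across -0.02179772738272517 0.023470251375036156 zmax 0.09127244330308709
   centre [ 0.5337 -0.2746]
```

```bash
cat >> h.py <<'E'
th=.214; out=np.array([np.sin(th),-np.cos(th),0]); side=np.array([np.cos(th),np.sin(th),0]); AD=np.pi/2+th
_t=.24; A0=np.array([.563,.118,0])-.022*np.array([np.sin(_t),-np.cos(_t),0])+.00113*np.array([np.cos(_t),np.sin(_t),0])
def P(d,z,lat=0): return A0+(d+.022)*out+lat*side+np.array([0,0,z])
def dl(p=None):
    p=pos() if p is None else p; r=p-A0; return np.array([r@out-.022,r@side,p[2]])
def ff(): f=F(); return np.array([f@out,f@side,f[2]])
sa=-.111; S0=np.array([.54,-.215]); sy=np.array([-np.sin(sa),np.cos(sa)]); sx=np.array([np.cos(sa),np.sin(sa)])
def ST(al,z,ac=.0003): return [*(S0+sy*al+sx*ac),z]
E
python3 - <<'E'
from h import *
a=np.pi/2+sa
arm.move_ptp(ST(.060,.125),quat(a)); 
print("down hit",arm.line_to(ST(.060,.0745),vel=.1,contact_N=4),pos())
arm.command_gripper(.5,25); s=arm.observe(); print("grip",s["finger_gap"]*87,s["grip_force"],T())
arm.line_to(ST(.060,.15),vel=.15); s=arm.observe(); print("lift",s["finger_gap"]*87,s["grip_force"],ff(),T())
arm.move_ptp(P(.05,.1112),quat(AD)); print("pre",dl(),ff(),T())
p=arm.read_camera("wrist"); cv2.imwrite("pics/wrist2.png",p["pixels"]); np.savez("wrist2.npz",**{k:p[k] for k in("pixels","depth","intrinsics","R","t")})
E
```

```text
down hit False [ 0.5474 -0.1559  0.0751]
grip 56.169565683651875 25.00007529684808 14.375
lift 56.07887562223867 24.99995561898686 [ 0.0662  0.0191 -1.6185] 15.025
pre [ 0.0508 -0.0003  0.1108] [-0.0605  0.5014 -1.1286] 15.9417
```

View pics/wrist2.png

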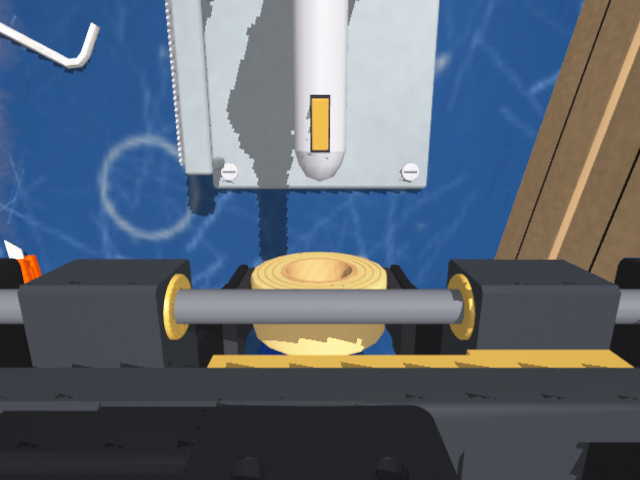

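The view shows the roll at (320,300) in line with the spindle, whose nose is at (320,180), catch at (320,125). I'll advance slowly with force sensing.

```bash
python3 - <<'E'
from h import *
p=dict(np.load("wrist2.npz")); W=cloud(p)[:200,250:400].reshape(-1,3); q=W[(W[:,2]>.1)&(W[:,2]<.14)]; r=q-A0; d=r@out-.022; l=r@side
print("tip d",d.max(),"lat near tip",l[d>d.max()-.003].mean(),"lat band",[(round(float(c),3),l[abs(d-c)<.004].min().round(4),l[abs(d-c)<.004].max().round(4)) for c in (-.02,-.03) if (abs(d-c)<.004).any()])
g=(cloud(p)[240:290,250:390].reshape(-1,3)); g=g[(g[:,2]>.08)&(g[:,2]<.16)]; rg=g-A0; dd=rg@out-.022; print("roll front d",np.percentile(dd,[2,10,50]),"zmax",g[:,2].max(),"tcp",.0508)
# advance with feel
def adv(dt,z,lat,v,cn):
    h=arm.line_to(P(dt,z,lat),vel=v,contact_N=cn); print("to",dt,"hit",h,dl(),ff(),round(T(),2)); return h
if not adv(-.040,.1112,0,.06,3): adv(-.056,.1112,0,.03,3)
E
```

```text
tip d -0.000368166864998621 lat near tip -0.0008388552937619331 lat band [(-0.02, np.float64(-0.0106), np.float64(0.0091)), (-0.03, np.float64(-0.0107), np.float64(0.0088))]
roll front d [0.037  0.0373 0.0378] zmax 0.1353327288348621 tcp 0.0508
to -0.04 hit False [-0.0399  0.0001  0.1113] [-0.9221  0.1546  0.3245] 17.64
to -0.056 hit False [-0.0561 -0.      0.1112] [-0.6443  0.0795 -0.5665] 18.32
```

```bash
python3 - <<'E'
from h import *
def adv(dt,z,lat,v,cn):
    h=arm.line_to(P(dt,z,lat),vel=v,contact_N=cn); print("to",dt,"hit",h,dl(),ff(),round(T(),2)); return h
adv(-.088,.1112,0,.025,3)
E
```

```text
to -0.088 hit True [-0.0784 -0.0001  0.1109] [4.6257 0.3149 1.9598] 19.22
```

```bash
python3 - <<'E'
from h import *
arm.command_gripper(.85); print(dl(),ff(),T())
d=dl(); hit=arm.line_to(P(d[0],.195,0),vel=.15,contact_N=5); print("up",hit,dl(),T())
p=arm.read_camera("wrist"); 
i=p["pixels"]; cv2.imwrite("pics/wrist3.png",i)
p=arm.read_camera("scene"); W=cloud(p); hsv=cv2.cvtColor(p["pixels"],cv2.COLOR_BGR2HSV).astype(int)
m=(hsv[...,0]>10)&(hsv[...,0]<28)&(hsv[...,1]>60); q=W[m]; r=q-A0; k=(abs(r@side)<.05)&(q[:,2]>.08)&(abs(r@out)<.15)&(q[:,2]<.16)
q=q[k]; r=r[k]; print("roll d",np.percentile(r@out-.022,[2,50,98]),"z",np.percentile(q[:,2],[2,98]),"lat",np.percentile(r@side,[2,98]),k.sum())
cv2.imwrite("pics/scene3.png",cv2.resize(p["pixels"][290:430,170:350],None,fx=4,fy=4,interpolation=2))
E
```

```text
[-0.0787 -0.001   0.11  ] [-1.3225  0.2848  0.1532] 19.8583
up False [-0.0787 -0.0005  0.1942] 20.575
roll d [-0.0952 -0.0843 -0.0666] z [0.0989 0.1437] lat [-0.0279  0.0214] 538
```

View pics/scene3.png

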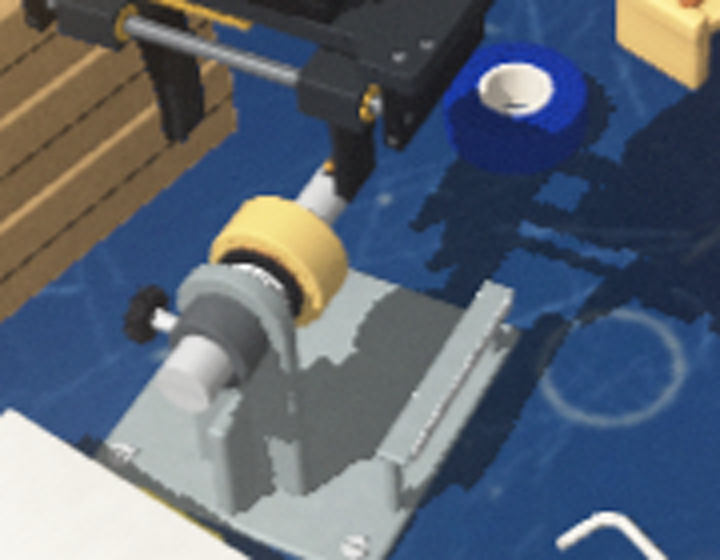

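The wide roll sits square against the brake disc at crop (280,255), and the depth data confirms d from −95 to −66 mm. Next is the narrow roll, gripped 2.5 mm towards its outer face.

```bash
python3 - <<'E'
from h import *
a=np.pi/2+sa; al=-.0081
arm.move_ptp(ST(al,.125),quat(a)); 
print("down hit",arm.line_to(ST(al,.072),vel=.1,contact_N=4),pos())
arm.command_gripper(.45,25); s=arm.observe(); print("grip",s["finger_gap"]*87,s["grip_force"],T())
arm.line_to(ST(al,.15),vel=.15); s=arm.observe(); print("lift",s["finger_gap"]*87,s["grip_force"],ff(),T())
arm.move_ptp(P(.045,.1107),quat(AD)); print("pre",dl(),ff(),T())
p=arm.read_camera("wrist"); W=cloud(p); hsv=cv2.cvtColor(p["pixels"],cv2.COLOR_BGR2HSV).astype(int); cv2.imwrite("pics/wrist4.png",p["pixels"])
m=np.zeros((480,640),bool); m[230:300,240:400]=1; g=W[m]; g=g[(g[:,2]>.08)&(g[:,2]<.16)]; r=g-A0; d=r@out-.022; print("front",np.percentile(d,[2,10,50,90]),"lat",np.percentile(r@side,[2,98]),"tcp d",dl()[0])
def adv(dt,z,lat,v,cn):
    h=arm.line_to(P(dt,z,lat),vel=v,contact_N=cn); print("to",dt,"hit",h,dl(),ff(),round(T(),2)); return h
adv(-.010,.1107,0,.05,3)
E
```

```text
down hit False [ 0.5397 -0.223   0.0722]
grip 52.33519955398558 24.99998082024831 23.45
lift 52.9784658629647 24.99993621433532 [ 0.5104 -0.2573 -1.1763] 24.1167
pre [ 0.046  -0.0001  0.1106] [ 0.4463  0.564  -0.0643] 25.275
front [0.0333 0.0335 0.034  0.0369] lat [-0.0329  0.0313] tcp d 0.046375153221317224
to -0.01 hit True [-0.0046  0.0002  0.111 ] [-2.4765  0.0302  4.1139] 26.23
```

```bash
python3 - <<'E'
from h import *
def adv(dt,z,lat,v,cn):
    h=arm.line_to(P(dt,z,lat),vel=v,contact_N=cn); print("to",dt,"hit",h,dl(),ff(),round(T(),2)); return h
print(ff(),dl()); z=.1110
for dt in (-.010,-.016,-.022,-.030):
    h=adv(dt,z,0,.03,4)
    if h: break
E
```

```text
[-2.4765  0.0302  4.1139] [-0.0046  0.0002  0.111 ]
to -0.01 hit True [-0.0066  0.0003  0.1112] [-2.3278 -0.7331  3.1622] 26.43
```

```bash
python3 - <<'E'
from h import *
for _ in range(4): arm.wait(.08); print(ff(),dl())
print(arm.observe()["torque"],arm.observe()["finger_gap"]*87)
p=arm.read_camera("scene"); cv2.imwrite("pics/scene5.png",cv2.resize(p["pixels"][270:420,190:390],None,fx=4,fy=4,interpolation=2))
E
```

```text
[-1.9217  0.6354  4.784 ] [-0.0064  0.0002  0.1111]
[-2.8124  0.5771  3.609 ] [-0.0062  0.0002  0.1111]
[-1.7252  0.6232  4.8364] [-0.006   0.0002  0.1111]
[-2.2089  0.3759  4.0333] [-0.0059  0.0002  0.111 ]
[ 0.3736  0.015  -0.0202] 52.623181181138314
```

View pics/scene5.png

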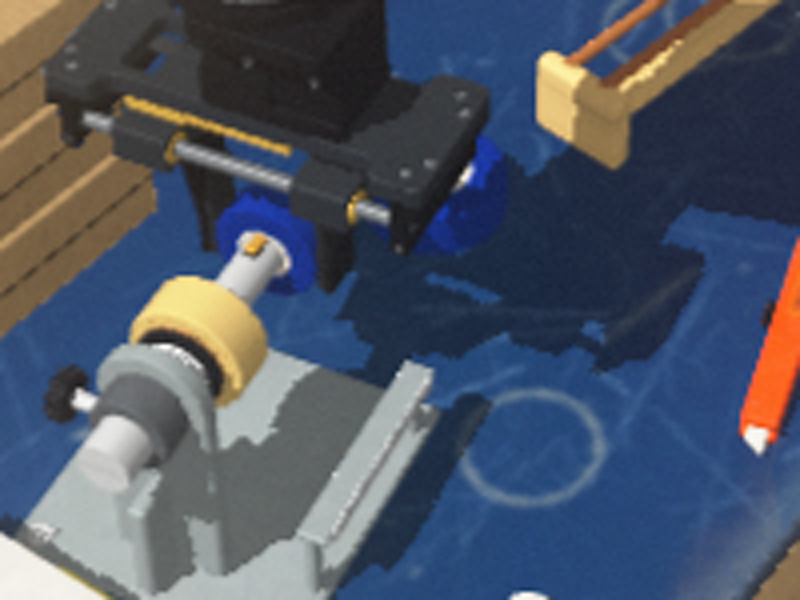

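```bash
python3 - <<'E'
from h import *
def adv(dt,z,lat,v,cn):
    h=arm.line_to(P(dt,z,lat),vel=v,contact_N=cn); print("to",dt,z,"hit",h,dl(),ff(),round(T(),2)); return h
for z in (.1116,.1122): adv(-.006,z,0,.02,5); arm.wait(.1); print(ff())
adv(-.012,.1120,0,.02,5)
E
```

```text
to -0.006 0.1116 hit False [-0.0057 -0.      0.1114] [-0.0558  0.4692  1.9605] 27.07
[-1.1797  0.3303  1.8681]
to -0.006 0.1122 hit False [-0.0058 -0.0004  0.1118] [-0.374   1.4546  0.512 ] 27.42
[0.2561 0.4913 0.0511]
to -0.012 0.112 hit False [-0.0123  0.0001  0.1121] [1.5966 0.4722 2.144 ] 27.97
```

```bash
python3 - <<'E'
from h import *
def adv(dt,z,lat,v,cn):
    h=arm.line_to(P(dt,z,lat),vel=v,contact_N=cn); print("to",dt,z,"hit",h,dl(),ff(),round(T(),2)); return h
for dt in (-.020,-.030,-.042):
    if adv(dt,.1122,0,.03,5): break
else: adv(-.062,.1122,0,.025,3.5)
E
```

```text
to -0.02 0.1122 hit False [-0.0207 -0.0001  0.1122] [-1.1162  0.399   1.6382] 28.38
to -0.03 0.1122 hit False [-0.0305 -0.      0.1122] [-1.3749 -0.3718  1.113 ] 28.87
to -0.042 0.1122 hit False [-0.0422 -0.0002  0.1119] [ 0.0027 -0.8523 -0.9206] 29.42
to -0.062 0.1122 hit True [-0.0547 -0.0001  0.1119] [3.3867 0.0138 1.0988] 29.98
```

```bash
python3 - <<'E'
from h import *
arm.command_gripper(.85); print(dl(),ff(),T())
d=dl(); hit=arm.line_to(P(d[0],.195,0),vel=.2,contact_N=5); print("up",hit,dl(),T())
p=arm.read_camera("scene"); W=cloud(p); hsv=cv2.cvtColor(p["pixels"],cv2.COLOR_BGR2HSV).astype(int); H,S=hsv[...,0],hsv[...,1]
for n,m in (("tan",(H>10)&(H<28)&(S>60)),("blue",(H>105)&(H<130)&(S>120))):
    q=W[m]; r=q-A0; k=(abs(r@side)<.05)&(q[:,2]>.08)&(abs(r@out)<.15)&(q[:,2]<.16); q=q[k]; r=r[k]
    print(n,"d",np.percentile(r@out-.022,[2,50,98]),"z",np.percentile(q[:,2],[2,98]),"lat",np.percentile(r@side,[2,98]),k.sum())
cv2.imwrite("pics/scene6.png",cv2.resize(p["pixels"][270:420,190:390],None,fx=4,fy=4,interpolation=2))
p=arm.read_camera("top"); W=cloud(p); hsv=cv2.cvtColor(p["pixels"],cv2.COLOR_BGR2HSV).astype(int); H,S=hsv[...,0],hsv[...,1]
q=W[((H<6)|(H>174))&(S>150)]; r=q[:,:2]-S0; k=(abs(r@sx)<.04)&(abs(r@sy)<.12)&(q[:,2]>.06); print("red along",np.percentile((r@sy)[k],[2,50,98]),"across",np.percentile((r@sx)[k],[2,98]))
E
```

```text
[-0.0546 -0.0009  0.1111] [ 0.5238  0.2448 -0.6307] 30.6833
up False [-0.0546 -0.0003  0.1944] 31.25
tan d [-0.0947 -0.0837 -0.0223] z [0.1006 0.1434] lat [-0.028   0.0217] 547
blue d [-0.064  -0.0556 -0.0474] z [0.1093 0.1418] lat [-0.0261  0.0207] 220
red along [-0.079  -0.0691 -0.0601] across [-0.0211  0.0219]
```

View pics/scene6.png

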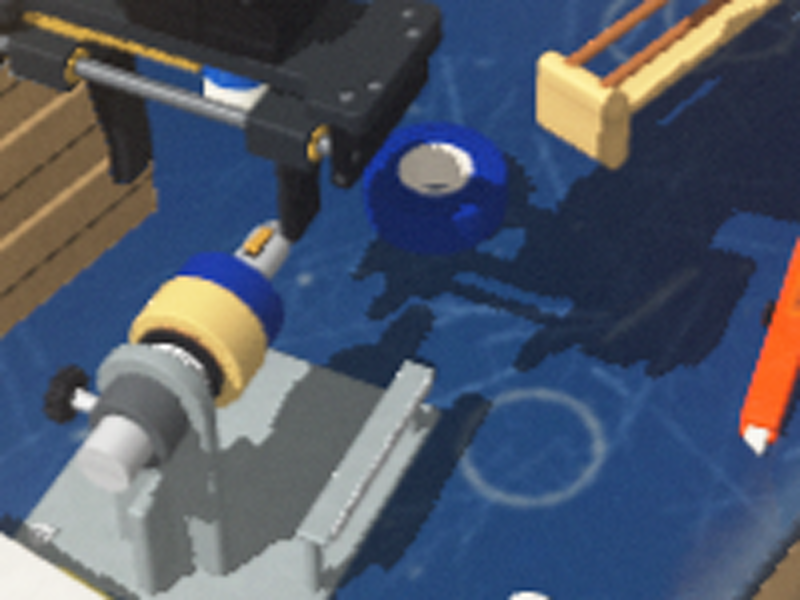

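The narrow roll hangs behind the catch at crop (240,285), against the tan roll, and the catch is up at (260,240). Now the cap.

```bash
python3 - <<'E'
from h import *
a=np.pi/2+sa; al=-.0719
arm.move_ptp(ST(al,.12),quat(a)); 
print("down hit",arm.line_to(ST(al,.0665),vel=.1,contact_N=4),pos())
arm.command_gripper(.35,32); s=arm.observe(); print("grip",s["finger_gap"]*87,s["grip_force"],T())
arm.line_to(ST(al,.15),vel=.15); s=arm.observe(); print("lift",s["finger_gap"]*87,s["grip_force"],ff(),T())
arm.move_ptp(P(.045,.1117),quat(AD)); print("pre",dl(),ff(),T())
p=arm.read_camera("wrist"); W=cloud(p); cv2.imwrite("pics/wrist7.png",p["pixels"])
m=np.zeros((480,640),bool); m[230:300,270:370]=1; g=W[m]; g=g[(g[:,2]>.08)&(g[:,2]<.16)]; r=g-A0; d=r@out-.022; print("front",np.percentile(d,[2,10,50,90]),"lat",np.percentile(r@side,[2,98]),"tcp d",dl()[0])
def adv(dt,z,lat,v,cn):
    h=arm.line_to(P(dt,z,lat),vel=v,contact_N=cn); print("to",dt,"hit",h,dl(),ff(),round(T(),2)); return h
if not adv(.006,.1117,0,.06,3): adv(-.006,.1117,0,.03,3)
arm.wait(.1); print(ff())
E
```

```text
down hit False [ 0.5326 -0.2865  0.0666]
grip 42.431613266796724 31.992652217159048 34.3833
lift 42.234331132130414 31.994334348128177 [ 0.0705 -0.3671 -0.9098] 35.0917
pre [0.0461 0.0001 0.1117] [-0.61    0.3653 -0.8165] 36.4583
front [0.032  0.0322 0.0327 0.0368] lat [-0.02    0.0189] tcp d 0.046321650929335594
to 0.006 hit False [0.0059 0.     0.1117] [ 0.1132 -0.0133 -0.3864] 37.31
to -0.006 hit False [-0.0061  0.      0.1117] [ 1.0464  0.3033 -0.3738] 37.86
[ 1.3243 -0.2718 -0.3684]
```

```bash
python3 - <<'E'
from h import *
def adv(dt,z,lat,v,cn):
    h=arm.line_to(P(dt,z,lat),vel=v,contact_N=cn); print("to",dt,"hit",h,dl(),ff(),round(T(),2)); return h
for dt in (-.012,-.020,-.027):
    if adv(dt,.1119,0,.03,5): break
else:
    if adv(-.0365,.1119,0,.02,3.5):
        d0=dl()[0]; 
        for k in range(1,11):
            arm.line_to(P(d0-k*.0005,.1119),vel=.02); f=ff(); print(k,dl(),f,arm.observe()["finger_gap"]*87)
            if f[0]>11: break
print(T())
E
```

```text
to -0.012 hit False [-0.0123  0.0002  0.1122] [-0.235   0.6254  1.4539] 38.31
to -0.02 hit False [-0.0206  0.      0.1119] [-0.7489 -0.0102  1.726 ] 38.73
to -0.027 hit False [-0.0274 -0.      0.1119] [-0.7981  0.2964  0.4813] 39.11
to -0.0365 hit True [-0.0339  0.      0.1118] [0.7554 0.5341 2.4409] 39.52
1 [-0.0339 -0.      0.1118] [ 3.5999 -0.8719  2.3243] 42.32877360417008
2 [-0.0342 -0.      0.1119] [5.3526 0.2871 1.4161] 42.46583679241807
3 [-0.0345 -0.      0.1118] [ 6.3823 -0.1972  1.4897] 42.53975383711328
4 [-0.0348 -0.      0.1118] [6.7972 0.461  1.8709] 42.598280603409236
5 [-0.0353 -0.      0.1118] [6.1217 0.0689 0.6339] 42.389169065582486
6 [-0.0356 -0.      0.1118] [6.5256 0.7116 1.9056] 42.030294099432396
7 [-0.0363 -0.      0.1118] [6.6518 0.4037 0.4849] 42.27549770499558
8 [-0.0366 -0.      0.1118] [ 6.4259 -0.3705  0.8017] 42.4654247691154
9 [-0.0369 -0.      0.1118] [8.8568 0.0397 1.2201] 42.382835835568116
10 [-0.0372 -0.      0.1118] [ 7.7202 -0.8195  0.9863] 42.17648984262401
42.0167
```

```bash
python3 - <<'E'
from h import *
for k in range(1,9):
    arm.line_to(P(-.0389-k*.0005,.1119),vel=.02); f=ff(); print(k,dl(),f)
    if f[0]>12 or dl()[0]<-.0388: break
p=arm.read_camera("scene"); cv2.imwrite("pics/scene8.png",cv2.resize(p["pixels"][290:390,210:330],None,fx=6,fy=6,interpolation=2)); print(T())
E
```

```text
1 [-0.0376  0.      0.1118] [ 9.0297 -1.0226  1.5991]
2 [-0.038  -0.      0.1118] [ 9.8069 -0.1363  0.684 ]
3 [-0.0382 -0.      0.1118] [10.0944 -0.5482  1.726 ]
4 [-0.0384 -0.      0.1118] [10.6318 -0.6494  1.0749]
5 [-0.0385  0.      0.1118] [12.4334  0.8951  0.3973]
43.3167
```

View pics/scene8.png

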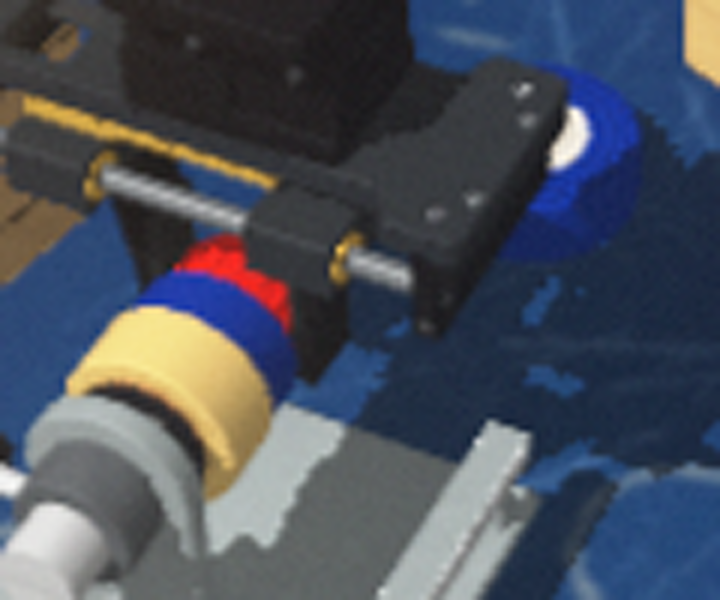

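The stack is together (tan at (170,390), blue (220,310), red (240,270)), but the gripper hides the catch. I'll back off slightly while still gripping, to feel whether the catch holds the cap.

```bash
python3 - <<'E'
from h import *
d0=dl()[0]
for k in range(1,9):
    arm.line_to(P(d0+k*.0005,.1119),vel=.02); arm.wait(.05); f=ff(); print(k,dl(),f)
    if f[0]<-2.5: break
print(T())
E
```

```text
1 [-0.0366 -0.      0.1118] [8.131  0.0774 2.2682]
2 [-0.0365 -0.      0.1118] [ 6.1776 -0.398   0.7687]
3 [-0.0364 -0.      0.1118] [5.5349 0.4664 1.0678]
4 [-0.0364 -0.      0.1118] [3.9971 1.1056 0.2854]
5 [-0.0362 -0.      0.1118] [ 2.4991  0.2105 -0.2998]
6 [-0.036  -0.      0.1118] [-0.4514  0.59    0.1104]
7 [-0.0357 -0.      0.1119] [-4.153   1.9668 -0.1396]
45.4833
```

```bash
python3 - <<'E'
from h import *
arm.line_to(P(dl()[0]-.0004,.1119),vel=.02); print(dl(),ff())
arm.command_gripper(.8); print(dl(),ff(),T())
d=dl(); hit=arm.line_to(P(d[0],.20,0),vel=.2,contact_N=5); print("up",hit,dl())
arm.move_ptp(P(.13,.22),quat(AD)); print(T())
p=arm.read_camera("scene"); W=cloud(p); hsv=cv2.cvtColor(p["pixels"],cv2.COLOR_BGR2HSV).astype(int); H,S=hsv[...,0],hsv[...,1]
for n,m in (("tan",(H>10)&(H<28)&(S>60)),("blue",(H>105)&(H<130)&(S>120)),("red",((H<6)|(H>174))&(S>150))):
    q=W[m]; r=q-A0; k=(abs(r@side)<.05)&(q[:,2]>.08)&(abs(r@out)<.15)&(q[:,2]<.16); q=q[k]; r=r[k]
    print(n,"d",np.percentile(r@out-.022,[2,50,98]),"z",np.percentile(q[:,2],[2,98]),"lat",np.percentile(r@side,[2,98]),k.sum())
cv2.imwrite("pics/scene9.png",cv2.resize(p["pixels"][290:390,210:330],None,fx=6,fy=6,interpolation=2))
E
```

```text
[-0.036  -0.0001  0.1118] [-1.7792  0.1325 -0.6062]
[-0.0361  0.      0.1119] [ 0.2128 -0.0897 -0.2491] 46.5083
up False [-0.0361 -0.0004  0.1993]
47.8083
tan d [-0.0966 -0.0868 -0.0436] z [0.1    0.1428] lat [-0.0279  0.0219] 523
blue d [-0.0672 -0.059  -0.0511] z [0.1114 0.1414] lat [-0.0264  0.0207] 204
red d [-0.0473 -0.0394 -0.0307] z [0.1113 0.1389] lat [-0.022   0.0153] 166
```

View pics/scene9.png

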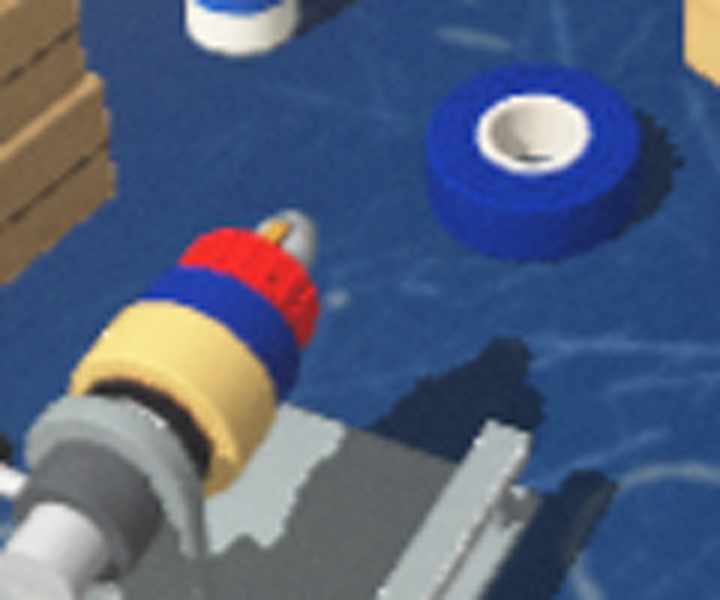

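All three are square on the spindle, with tan at (175,390), blue (225,315) and red (250,275). The catch shows in front of the cap at (275,233). The cap's rear face is at −30.7 mm and the stack stayed pressed in by about 3 mm after release, so the catch is holding it. Handing in.

```bash
python3 -c "
from h import *
print(arm.sign_off(),T())"
```

```text
the job is handed in; nothing more can be done
the job is handed in; nothing more can be done
```

The dispenser is loaded with the wide tan roll, the narrow blue roll and the red cap, held by the catch against the sprung brake disc; I handed the job in at about 48 s of the 72 s allowed, and the hand-in did not report a verdict.

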